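# Lock away the spent battery packs

## Task

Sort the battery packs on the bench: open the red safety can by pressing its yellow cap down and turning it anticlockwise, put every spent pack (red with black tape) into the can and every good pack (green) into the grey tray. When all the spent packs are in, put the cap back on and lock it by pressing it down and turning it clockwise to its stop so that it springs up locked; leave the iron taper and the marker pen at the left where they are.

Things in the scene. Friction and masses are not known exactly. Their poses are not given: they have to be found in the camera images.
- can: Red fixed round safety can. Origin: centre of its base on the bench, z up. Inner radius 41 mm, outer 45 mm, inner floor 6 mm and wall top 121 mm above the origin; above it a black sprung seal ring. Its x axis points 46 to 80 deg anticlockwise of world x. Two steel brackets that hold the cap stand at its +x and -x sides, nothing of them within 50 mm of the axis
- can_mouth (a point): Centre of the can's mouth, 130 mm above its origin, level with the top of the unpressed black seal ring (inner radius 41, outer 45 mm)
- seat (a point): Locked seat in the steel bracket at the can's +x side, 57 mm from the axis, 139 mm up. Bracket: radius 50 to 67 mm, top 145 mm, from 15 deg clockwise to 40 deg anticlockwise (from above) of this point; an equal one half a turn round. From its clockwise end: end stop; seat 20 mm long, roof underside 139 mm; low lip, underside 131.5 mm, up to the open anticlockwise end
- cap: Yellow safety cap, about 180 g. Origin: centre of the underside, z up. Plug of radius 38 mm (z 0 to 9 mm), disc of radius 47 mm (z 8 to 18), lugs along +x and -x, straight grip bar on top. Locked: x axis along the can's x (either way round), origin 122 mm above the can's; it then cannot be lifted, and turns only about 3 deg. Laid on the bench it stands on its plug
- cap_grip (a point): Middle of the cap's straight grip bar, 36 mm above the cap's origin. Bar: 70 mm along cap x, 24 mm wide along y, from z = 18 to 46 mm; fingers can pinch it with their tips resting on the disc. TO RELEASE: press down 7 to 9 mm (8 N at first, 15 N at 7 mm, 17 N at 9 mm, the end of travel), keep pressing and turn about 57 deg anticlockwise from above, then lift
- cap_lug (a point): Outer part of the lug at the cap's +x side, 53 mm from its axis; an equal one at -x. Lugs: to radius 59 mm, 14 mm wide, z 9 to 16 mm, clear of the brackets beyond 50 deg anticlockwise of locked. TO LOCK: set the cap on the seal 57 deg anticlockwise of locked, plug in the mouth (3 mm play), press 7 to 9 mm, turn clockwise to the end stops (0 to 3 deg past aligned), let it spring up
- seal (a joint): How far the seal ring is pressed down: 0 = up, 0.009 m = fully down. The cap rests on it when it is on the can
- tray: Grey fixed open tray, outer 120 x 120 x 40 mm high, walls and floor 4 mm; origin under its centre on the bench, z up. Tray and can stand one at the left, the other at the back right, beside a tall dark board (left face y = -0.013 m, x from 0.39 to 0.87 m, 426 mm high); which is where varies. Room for the cap: at the back, x = 0.63 m, between that one and the grinder's basin (right wall y = 0.287, front wall x = 0.568 m, 133 mm high)
- spent_1: Spent battery pack: red block with a broad black tape band and a grey end, 60 mm along x, 24 mm wide along y, 18 mm high, about 70 g; origin: centre of its underside. Two or three of the three are present (None if absent)
- spent_2: Spent battery pack: red block with a broad black tape band and a grey end, 60 mm along x, 24 mm wide along y, 18 mm high, about 70 g; origin: centre of its underside. Two or three of the three are present (None if absent)
- spent_3: Spent battery pack: red block with a broad black tape band and a grey end, 60 mm along x, 24 mm wide along y, 18 mm high, about 70 g; origin: centre of its underside. Two or three of the three are present (None if absent)
- good_1: Good battery pack: green block with a white label and a grey end, 60 mm along x, 24 mm wide along y, 18 mm high, about 70 g; origin: centre of its underside. Two or three of the three are present (None if absent)
- good_2: Good battery pack: green block with a white label and a grey end, 60 mm along x, 24 mm wide along y, 18 mm high, about 70 g; origin: centre of its underside. Two or three of the three are present (None if absent)
- good_3: Good battery pack: green block with a white label and a grey end, 60 mm along x, 24 mm wide along y, 18 mm high, about 70 g; origin: centre of its underside. Two or three of the three are present (None if absent)
- taper: Dark iron taper standing upright, 33 mm wide at its foot, 160 mm high, a bystander at the left; origin: centre of its foot
- marker: White marker pen with a dark cap, 140 x 16 x 16 mm, a bystander lying at the left; origin: under its centre
Not all that is in view belongs to the job. What is shaped like the good_2 but purple is not meant.

How it is judged:
By the outcome, as a careful person would: the job done as asked, in the order asked, and still so for the second after the job is handed in, with the robot touching nothing.
Of spent_1, spent_2, spent_3 only 2 to 3 are there at a start; the rules pass over those that are not, and their reading is None.
Of good_1, good_2, good_3 only 2 to 3 are there at a start; the rules pass over those that are not, and their reading is None.
At some moment in a run one of spent_1, spent_2, spent_3, good_1, good_2, good_3 may be knocked a few centimetres aside while the robot is not near it.
It also fails if it takes over 208 s, if anything falls off the work surface, if the arm or the gripper's body presses on something with over 40 N, if the wrist force passes 120 N, or if a joint passes its speed limit or range.

## Robot

A 6-joint arm with a two-finger parallel gripper is mounted at the origin on a cart in front of the work surface, level with it; the furniture and walls round the work are solid. World frame = base frame: x ahead of the robot, y to its left, z up, the work surface at z = 0. Lengths are in m, angles in rad, forces in N, time in s.
With the tool pointing down it reaches from about 0.35 to 0.975 m from the base axis. Payload 4.9 kg.
Tool frame: the origin (TCP) lies midway between the tips of the shut fingers; the grasp point (between the pads) lies ctrl.tcp_to_grasp behind it (ctrl.tcp_to_grasp is the distance from the TCP to the grasp point, in m); z points along the fingers, y is the direction in which the jaws open and shut (so a half turn about z gives the same grasp; the last joint's range is limited). The gripper opens to 85 mm and grips with 20 to 120 N. Pads are 22 mm wide; open, the fingers measure 114 mm over their backs; the gripper's body (76 mm by 85 mm) begins 54 mm behind the grasp point. The pads swing forward as they close: fully open they stand 13 mm farther back than shut.
Start: joints at [-1.222, 0.053, 1.613, -0, 1.476, -0.119], TCP at [0.282, -0.558, 0.231] pointing down, gripper open.
Joint ranges: [-3.01, 3.01], [-1.01, 2.22], [0.06, 2.58], [-1.02, 4.17], [0.09, 2.62], [-3.14, 3.14]. Speed limits (rad/s): [2.57, 2.57, 3.14, 3.14, 3.14, 3.14].

## Interface

Orientations are given as a rotation vector (axis times angle).
In Python, from station import ctrl, get_image, calibration, finish_job, models gives the robot as it stands.
- The arm moves only by the shell command python3 -m creep 'ROWS' [FORCE]. ROWS is JSON, a list of rows, each a list of 7 numbers: the opening, from 0 (shut) to 1 (fully open), then the shift along the tool's x, y, z in m, then the turn, a rotation vector about the tool's x, y, z in degrees. A call has 1 to 20 rows; each row shifts and turns the commanded pose from where the row before left it, along the tool's axes as they then stand; what a row does not reach is not made up. A row lasts 1/10 s, in which the tool goes at most 50 mm and 8.59 degrees, less where a joint would pass 70% of its speed; a pose out of reach is approached as far as the arm can. A call with a gripper value outside its range is refused whole. The fingers move at their own pace and stop on an object; FORCE is the grip in N (left out, the last holds). Time passes only in rows, so rows that do not move let the fingers close. It gives the time, the measured TCP pose, the force and the opening at its end, in the units of the state.
- ctrl.get_obs(): the state, without advancing time (a new reading comes with each control period).
- get_image(name): name is "scene" or "top" or "wrist"; returns the picture (480x640x3 uint8, red, green, blue); there is no depth.
- calibration(name): a dict with "mtx" (3x3 intrinsics, pixels), "R" (3x3) and "t" (3): a world point X has camera coordinates R X + t. Camera axes: x right, y down, z forward; pixel columns grow to the right and rows downward; lengths in m; the calibration is good to about 2 mm. A picture is of the moment at which its call begins: read the wrist's pose just before it. calibration takes no time and is no camera call; for the wrist camera it gives the pose at the moment of the call.
- finish_job(): hands the job in, once; it reports no verdict.
Trained networks look in the newest picture that a camera, given by its name, has taken for a name from the list of things; names that differ only in an ending like _2 or _b are one class to them, and where a whole thing is asked for, a point or a joint stands for the part that bears it (a point fixed in the world has none). Each returns a list of dicts, best first, with "conf" (0 to 1); they miss things now and then, are a little off and sometimes report something else, mostly with a low value. They report only what shows in the picture. A call takes as long as a camera call. They do not tell look-alikes from the thing itself.
- models.search_frame(camera, name): "extent" ([left, top, right, bottom] in pixels, round what is visible of it).
The state is a dict: "t": time; "q": joint angles; "dq": joint speeds; "effort": joint torques, N m; "tool_pos": TCP position; "tool_rot": TCP orientation; "contact_force": force on the tool from outside, world axes, zero at the start; "wrist_torque": the same for the moment, N m; "opening": finger opening in m.
Only numpy, scipy, OpenCV 4.12 (cv2) and the standard library are available. Lean on these libraries where they do the work, as an engineer would, in place of code of your own. Each camera call takes 0.05 s, during which the arm holds its last target. There are 200 camera calls.

## Working session

There is one attempt and no reset: what is moved stays moved. The work goes in short steps, Python scripts to look and compute and a shell command to move; the robot and the scene stay as the last step left them, time stands still between calls to the robot, and variables do not carry over. Pictures are saved under pics/ and viewed, about 12 in all and at most 16, crops included, and the job is handed in when it is done.

```bash
ls; mkdir -p pics
python3 - <<'E'
from station import ctrl,get_image,calibration,models
import cv2,numpy as np
o=ctrl.get_obs();print({k:np.round(v,3).tolist() for k,v in o.items()},ctrl.tcp_to_grasp)
for c in("scene","top"):
    cv2.imwrite(f"pics/{c}0.png",get_image(c)[:,:,::-1])
    k=calibration(c);print(c,k["mtx"].round(1).tolist(),(-k["R"].T@k["t"]).round(3))
    for n in("can","cap","tray","spent_1","good_1","taper","marker"):
        print(n,[(np.round(d["extent"]).astype(int).tolist(),round(d["conf"],2)) for d in models.search_frame(c,n)])
E
```

```text
pics
{'t': 0.0, 'q': [-1.222, 0.053, 1.614, -0.0, 1.476, -0.119], 'dq': [0.001, 0.0, -0.0, 0.001, 0.002, 0.001], 'effort': [-0.0, -39.368, -37.018, -0.0, 0.007, -0.0], 'tool_pos': [0.282, -0.557, 0.23], 'tool_rot': [-3.054, -0.728, 0.0], 'contact_force': [-0.831, 0.41, 0.146], 'wrist_torque': [-0.018, 0.01, -0.022], 'opening': 0.085} 0.0187
scene [[585.1, 0.0, 314.0], [0.0, 585.1, 233.4], [0.0, 0.0, 1.0]] [-0.019  0.983  0.758]
can [([247, 274, 327, 376], 0.84), ([198, 319, 219, 396], 0.19)]
cap [([258, 278, 314, 314], 0.57)]
tray [([279, 206, 350, 263], 0.89), ([198, 320, 218, 394], 0.74)]
spent_1 [([325, 281, 347, 305], 0.86), ([341, 266, 368, 290], 0.72)]
good_1 [([365, 279, 396, 298], 0.91), ([382, 263, 414, 282], 0.89)]
taper [([198, 318, 220, 395], 0.75), ([260, 275, 317, 320], 0.38), ([247, 272, 327, 375], 0.19)]
marker [([225, 377, 285, 437], 0.88), ([262, 274, 316, 319], 0.3)]
top [[453.9, 0.0, 316.9], [0.0, 453.9, 237.4], [0.0, 0.0, 1.0]] [0.477 0.227 1.019]
can [([191, 267, 262, 314], 0.9)]
cap [([206, 269, 253, 316], 0.93)]
tray [([354, 172, 414, 228], 0.89)]
spent_1 [([320, 259, 331, 287], 0.79), ([347, 259, 366, 286], 0.64)]
good_1 [([354, 284, 363, 316], 0.77)]
taper [([153, 259, 185, 272], 0.52)]
marker [([151, 301, 211, 312], 0.59)]
```

Run:
```python
import cv2
a=cv2.imread("pics/top0.png");b=cv2.imread("pics/scene0.png")
cv2.imwrite("pics/top0b.png",cv2.resize(a[120:360,130:450],(800,600),interpolation=cv2.INTER_CUBIC))
```

```text
(no output)
```

View pics/top0b.png

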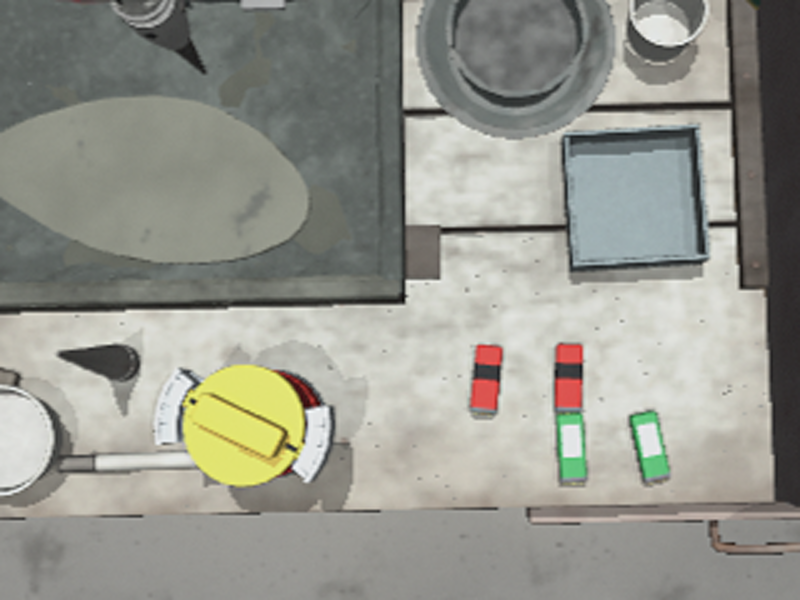

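View pics/scene0.png

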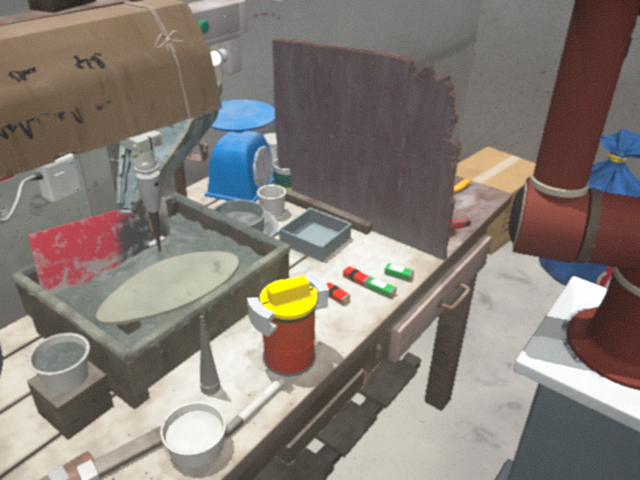

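```bash
cat > h.py <<'E'
from station import ctrl,get_image,calibration,models
import cv2,numpy as np
from scipy.spatial.transform import Rotation as Rn
def p2w(c,uv,z,k=None):
    k=k or calibration(c); C=-k["R"].T@k["t"]
    d=k["R"].T@np.linalg.solve(k["mtx"],[uv[0],uv[1],1.]); return C+d*(z-C[2])/d[2]
def w2p(c,X,k=None):
    k=k or calibration(c); p=k["mtx"]@(k["R"]@np.array(X)+k["t"]); return p[:2]/p[2]
def masks(im):
    h=cv2.cvtColor(im,cv2.COLOR_RGB2HSV)
    f=lambda lo,hi:cv2.inRange(h,lo,hi)
    return dict(red=f((0,130,80),(8,255,255))|f((172,130,80),(180,255,255)),green=f((45,100,60),(85,255,255)),
      yellow=f((22,110,80),(35,255,255)),purple=f((125,60,50),(165,255,255)))
def packs(im,z=.018,cam="top",amin=25,k=None,close=7):
    out=[]
    for n,m in masks(im).items():
        m=cv2.morphologyEx(m,cv2.MORPH_CLOSE,np.ones((close,close),np.uint8))
        N,L,S,_=cv2.connectedComponentsWithStats(m)
        for i in range(1,N):
            if S[i,4]<amin: continue
            v,u=np.nonzero(L==i)
            P=np.array([p2w(cam,(a,b),z,k)[:2] for a,b in zip(u,v)],np.float32)
            (cx,cy),(w,hh),a=cv2.minAreaRect(P*1000)
            if w<hh: w,hh,a=hh,w,a+90
            a=(a+90)%180-90
            out.append((n,int(S[i,4]),[int(u.mean()),int(v.mean())],round(cx),round(cy),round(w),round(hh),round(a,1)))
    return out
E
python3 - <<'E'
from h import *
im=cv2.imread("pics/top0.png")[:,:,::-1].copy()
for r in packs(im): print(r)
# cap top: circle disc at z 0.14; bar at z .168
for n,uv,z in[("disc",(228,290),.14),("trayTL",(355.5,174),.04),("trayTR",(410,170.5),.04),("trayBL",(358.5,227.5),.04),("trayBR",(413.5,224),.04),("br1",(131+.4*175,120+.4*407),.145),("br2",(130+.4*317,120+.4*443),.145)]:print(n,p2w("top",uv,z).round(4))
m=masks(im)["yellow"];v,u=np.nonzero(m);print(u.min(),u.max(),v.min(),v.max(),u.mean(),v.mean())
print(calibration("top")["R"].round(3).tolist())
cv2.imwrite("pics/can0.png",cv2.resize(im[250:330,180:280,::-1],(800,640)[:2] if 0 else (750,600),interpolation=cv2.INTER_CUBIC))
E
```

```text
Traceback (most recent call last):
  File "h.py", line 22, in packs
    P=np.array([p2w(cam,(a,b),z,k)[:2] for a,b in zip(u,v)],np.float32)
                ~~~^^^^^^^^^^^^^^^
  File "h.py", line 5, in p2w
    k=k or calibration(c); C=-k["R"].T@k["t"]
           ~~~~~~~~~~~^^^
ValueError: time passes only in moves, steps and waits
```

```bash
python3 - <<'E'
s=open('h.py').read()
s=s.replace('def p2w','K={}\ndef cal(c):\n    if c=="wrist": return calibration(c)\n    if c not in K: K[c]=calibration(c)\n    return K[c]\ndef p2w',1).replace('k=k or calibration(c)','k=k or cal(c)').replace("    out=[]\n","    out=[]; k=k or cal(cam)\n")
open('h.py','w').write(s)
E
python3 - <<'E'
from h import *
im=cv2.imread("pics/top0.png")[:,:,::-1].copy()
for r in packs(im): print(r)
for n,uv,z in[("disc",(228,290),.14),("trayTL",(355.5,174),.04),("trayTR",(410,170.5),.04),("trayBL",(358.5,227.5),.04),("trayBR",(413.5,224),.04),("br1",(131+.4*175,120+.4*407),.145),("br2",(130+.4*317,120+.4*443),.145)]:print(n,p2w("top",uv,z).round(4))
m=masks(im)["yellow"];v,u=np.nonzero(m);print(u.min(),u.max(),v.min(),v.max(),u.mean(),v.mean())
print(cal("top")["R"].round(3).tolist())
cv2.imwrite("pics/can0.png",cv2.resize(im[250:330,180:280,::-1],(750,600),interpolation=cv2.INTER_CUBIC))
E
```

```text
('red', 92, [636, 137], 789, -489, 44, 11, -5.3)
('red', 242, [324, 270], 507, 221, 54, 22, -7.1)
('red', 259, [357, 270], 506, 149, 53, 22, -1.8)
('red', 104, [523, 272], 494, -215, 54, 10, 67.9)
('red', 34, [250, 274], 502, 385, 41, 8, 44.4)
('red', 36, [516, 302], 429, -195, 28, 7, 57.3)
('red', 26, [582, 376], 269, -326, 21, 5, 65.6)
('red', 128, [617, 389], 241, -400, 88, 8, 69.6)
('green', 216, [302, 13], 1107, 257, 37, 32, 88.9)
('green', 152, [357, 298], 446, 148, 54, 22, -1.7)
('green', 165, [389, 298], 445, 80, 54, 23, 10.9)
('yellow', 48, [575, 243], 557, -336, 48, 7, -65.1)
('yellow', 1878, [227, 289], 469, 434, 105, 105, -85.6)
disc [0.4695 0.4078 0.14  ]
trayTL [0.7163 0.1474 0.04  ]
trayTR [0.7214 0.0276 0.04  ]
trayBL [0.5977 0.1444 0.04  ]
trayBR [0.6027 0.0249 0.04  ]
br1 [0.4844 0.4587 0.145 ]
br2 [0.4548 0.3516 0.145 ]
203 587 239 314 234.3836048344719 288.6305832895428
[[-0.021, -1.0, -0.01], [-0.994, 0.022, -0.103], [0.103, 0.008, -0.995]]
```

View pics/can0.png

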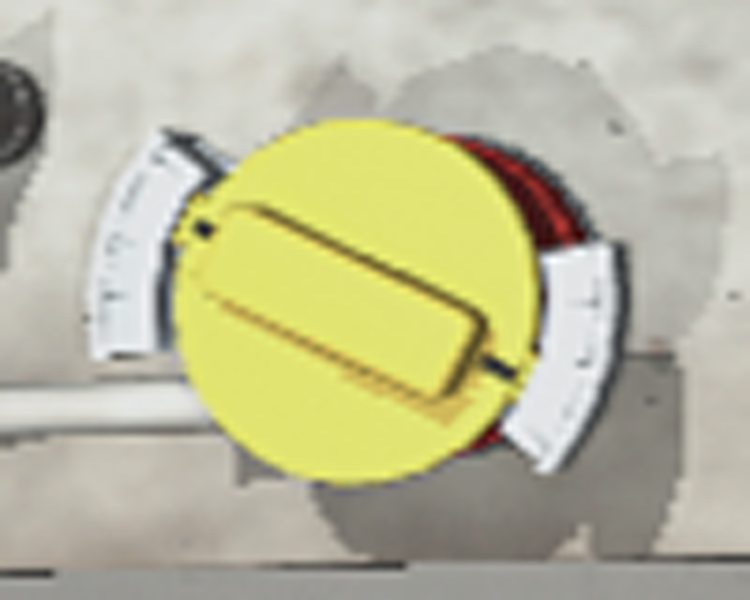

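```bash
cat > st.py <<'E'
from h import *
import json
o=ctrl.get_obs(); R=Rn.from_rotvec(o["tool_rot"]).as_matrix()
print("t",round(o["t"],2),"pos",np.round(o["tool_pos"],4),"x",np.round(R[:,0],3),"z",np.round(R[:,2],3),"yawx",round(np.degrees(np.arctan2(R[1,0],R[0,0])),1),"q",np.round(o["q"],3),"F",np.round(o["contact_force"],1),"open",round(float(o["opening"]),4))
open("log.jsonl","a").write(json.dumps([list(map(float,o["q"])),list(map(float,o["tool_pos"]))])+"\n")
E
python3 st.py; python3 -m creep '[[1,0,0,-0.05,0,0,0],[1,0,0,-0.05,0,0,0],[1,0,0,-0.05,0,0,0],[1,0,0,-0.05,0,0,0]]'; python3 st.py
python3 -m creep '[[1,0,0,-0.05,0,0,0],[1,0,0,-0.05,0,0,0],[1,0,0,-0.05,0,0,0],[1,0,0,0,0,0,0]]'; python3 st.py
```

```text
t 0.8 pos [ 0.2818 -0.5579  0.2313] x [0.893 0.451 0.   ] z [ 0. -0. -1.] yawx 26.8 q [-1.222  0.053  1.613  0.     1.476 -0.119] F [ 0.8 -0.  -1.4] open 0.0859
t: 1.2
tool_pos: [0.2817, -0.5575, 0.4334]
tool_rot: [3.056, 0.728, 0.0]
contact_force: [0.3, -1.2, 0.9]
opening: 0.0854
t 1.2 pos [ 0.2817 -0.5575  0.4334] x [ 0.893  0.451 -0.   ] z [ 0. -0. -1.] yawx 26.8 q [-1.222  0.011  1.325 -0.     1.805 -0.119] F [ 0.3 -1.2  0.9] open 0.0854
t: 1.6
tool_pos: [0.2817, -0.5574, 0.5916]
tool_rot: [3.041, 0.725, 0.003]
contact_force: [-0.5, 0.2, 0.3]
opening: 0.0852
t 1.6 pos [ 0.2817 -0.5574  0.5916] x [ 0.893  0.451 -0.002] z [ 0.005 -0.014 -1.   ] yawx 26.8 q [-1.222  0.081  0.99  -0.     2.055 -0.119] F [-0.5  0.2  0.3] open 0.0852
```

```bash
python3 -m creep '[[1,0.0343,-0.0307,0,0,0,0],[1,0.0343,-0.0307,0,0,0,0],[1,0.0343,-0.0307,0,0,0,0],[1,0.0343,-0.0307,0,0,0,0],[1,0.0343,-0.0307,0,0,0,0],[1,0.0343,-0.0307,0,0,0,0],[1,0.0343,-0.0307,0,0,0,0],[1,0.0343,-0.0307,0,0,0,0],[1,0.0343,-0.0307,0,0,0,0],[1,0.0343,-0.0307,0,0,0,0],[1,0.0343,-0.0307,0,0,0,0],[1,0.0343,-0.0307,0,0,0,0],[1,0.0343,-0.0307,0,0,0,0],[1,0,0,0,0,0,0]]'; python3 st.py
```

```text
t: 3.0
tool_pos: [0.5008, 0.0038, 0.5802]
tool_rot: [-3.052, -0.739, 0.001]
contact_force: [0.0, -0.1, -0.3]
opening: 0.0856
t 3.0 pos [0.5008 0.0038 0.5802] x [ 0.889  0.458 -0.   ] z [-0.001  0.001 -1.   ] yawx 27.2 q [-1.420e-01 -2.050e-01  1.283e+00  1.000e-03  2.065e+00  9.540e-01] F [ 0.  -0.1 -0.3] open 0.0856
```

```bash
python3 -m creep '[[1,0.0175,-0.042,0,0,0,0],[1,0.0175,-0.042,0,0,0,0],[1,0.0175,-0.042,0,0,0,0],[1,0.0175,-0.042,0,0,0,0],[1,0.0175,-0.042,0,0,0,0],[1,0.0175,-0.042,0,0,0,0],[1,0.0175,-0.042,0,0,0,0],[1,0.0175,-0.042,0,0,0,0],[1,0.0175,-0.042,0,0,0,0],[1,0,0,0,0,0,0]]'; python3 st.py
python3 - <<'E'
from h import *
a=get_image("scene");b=get_image("wrist")
cv2.imwrite("pics/s1.png",np.hstack([cv2.resize(a,(400,300)),cv2.resize(b,(400,300))])[:,:,::-1]); cv2.imwrite("pics/w1.png",b[:,:,::-1])
import json;k=calibration("wrist");print({n:np.round(v,4).tolist() for n,v in k.items()}, (-k["R"].T@k["t"]).round(4))
E
```

```text
t: 4.0
tool_pos: [0.4695, 0.4118, 0.5783]
tool_rot: [3.054, 0.736, -0.006]
contact_force: [0.8, -1.9, 0.1]
opening: 0.0855
t 4.0 pos [0.4695 0.4118 0.5783] x [ 0.89   0.456 -0.004] z [-0.004 -0.001 -1.   ] yawx 27.1 q [6.000e-01 8.300e-02 1.011e+00 1.000e-03 2.051e+00 1.699e+00] F [ 0.8 -1.9  0.1] open 0.0855
{'mtx': [[346.6902, 0.0, 328.3694], [0.0, 346.6902, 243.3385], [0.0, 0.0, 1.0]], 'R': [[0.4527, -0.8917, 0.0007], [-0.8513, -0.432, 0.2978], [-0.2653, -0.1354, -0.9546]], 't': [0.1499, 0.434, 0.8915]} [0.5381 0.4418 0.7217]
```

View pics/s1.png

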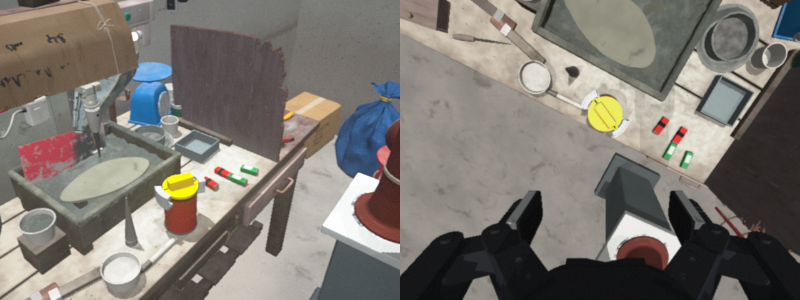

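```bash
python3 -m creep '[[1,0,0,0.04,0,0,-7.4],[1,0,0,0.04,0,0,-7.4],[1,0,0,0.04,0,0,-7.4],[1,0,0,0.04,0,0,-7.4],[1,0,0,0.04,0,0,-7.4],[1,0,0,0.02,0,0,0],[1,0,0,0,0,0,0],[1,0,0,0,0,0,0]]'; python3 st.py
python3 - <<'E'
from h import *
k=calibration("wrist");b=get_image("wrist");a=get_image("scene");print(w2p("scene",ctrl.get_obs()["tool_pos"]))
cv2.imwrite("pics/s2.png",np.hstack([cv2.resize(a,(400,300)),cv2.resize(b,(400,300))])[:,:,::-1]); cv2.imwrite("pics/w2.png",b[:,:,::-1]);np.savez("w2.npz",**k)
for z in(.14,):
  for r in packs(b,z,"wrist",200,k): print(z,r)
for X in [(.4695,.4078,.14),(.4695,.4078,.168)]: print(w2p("wrist",X,k).round(1))
E
```

```text
t: 4.9
tool_pos: [0.4706, 0.4068, 0.3626]
tool_rot: [2.669, 1.658, 0.002]
contact_force: [0.6, 0.6, 1.0]
opening: 0.0856
t 4.9 pos [0.4706 0.4068 0.3626] x [0.443 0.896 0.001] z [ 0.001  0.001 -1.   ] yawx 63.7 q [ 5.930e-01  1.000e-03  1.451e+00 -0.000e+00  1.689e+00  1.052e+00] F [0.6 0.6 1. ] open 0.0856
[287.68925985 174.22157253]
0.14 ('red', 513, [401, 288], 506, 287, 41, 21, -6.6)
0.14 ('red', 413, [416, 326], 505, 234, 37, 22, -3.5)
0.14 ('green', 359, [382, 339], 461, 233, 42, 22, 2.0)
0.14 ('green', 350, [398, 371], 460, 183, 42, 23, 11.4)
0.14 ('yellow', 5979, [325, 206], 470, 410, 93, 92, 17.6)
[326.1 209.2]
[326.  214.9]
```

View pics/s2.png

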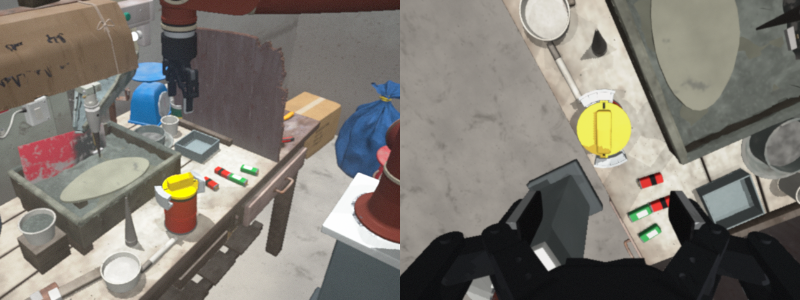

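Run:
```python
from h import *
k=dict(np.load("w2.npz"));b=cv2.imread("pics/w2.png")[:,:,::-1].copy()
m=masks(b)["yellow"];N,L,S,C=cv2.connectedComponentsWithStats(m);i=1+S[1:,4].argmax();m=(L==i).astype(np.uint8)
cnt=max(cv2.findContours(m,0,1)[0],key=cv2.contourArea);
P=np.array([p2w("wrist",c[0],.14,k)[:2] for c in cnt],np.float32)*1000
print(cv2.minEnclosingCircle(P),cv2.fitEllipse(P))
hull=np.zeros_like(m);cv2.drawContours(hull,[cv2.convexHull(cnt)],-1,1,-1)
g=cv2.cvtColor(b,cv2.COLOR_RGB2GRAY);d=((g<70)&(hull>0)).astype(np.uint8)
N,L,S,C=cv2.connectedComponentsWithStats(d)
for j in range(1,N): print(S[j,4],C[j].round(1),p2w("wrist",C[j],.14,k)[:2].round(4))
cv2.imwrite("pics/w2c.png",cv2.resize(b[140:280,260:400,::-1],(600,600),interpolation=cv2.INTER_CUBIC))
```

```text
((469.9256286621094, 408.7579345703125), 49.53044891357422) ((469.9073791503906, 409.4731750488281), (91.23347473144531, 94.37395477294922), 150.2513427734375)
7 [326. 169.] [0.4881 0.4456]
1 [326. 247.] [0.4506 0.3699]
```

View pics/w2c.png

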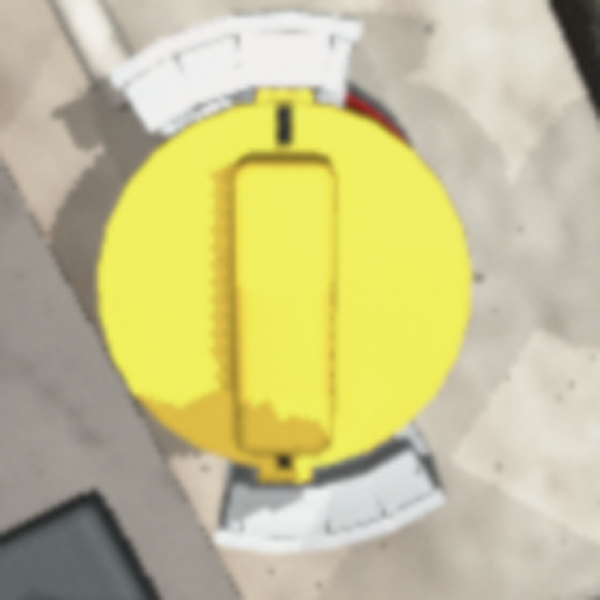

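```bash
python3 -m creep '[[1,0.0011,-0.0016,0.045,0,0,0],[1,0,0,0.05,0,0,0],[1,0,0,0.05,0,0,0],[1,0,0,0.04,0,0,0],[1,0,0,0.02,0,0,0],[1,0,0,0.015,0,0,0],[1,0,0,0,0,0,0],[0.2,0,0,0,0,0,0],[0.2,0,0,0,0,0,0],[0.1,0,0,0,0,0,0],[0,0,0,0,0,0,0],[0,0,0,0,0,0,0],[0,0,0,0,0,0,0],[0,0,0,0,0,0,0]]' 90; python3 st.py
```

```text
t: 6.4
tool_pos: [0.4695, 0.41, 0.1427]
tool_rot: [-2.667, -1.66, -0.003]
contact_force: [-1.4, -1.0, 5.1]
opening: 0.0225
t 6.4 pos [0.4695 0.41   0.1427] x [0.441 0.897 0.002] z [ 0.001  0.001 -1.   ] yawx 63.8 q [0.598 0.116 1.697 0.    1.327 1.056] F [-1.4 -1.   5.1] open 0.0225
```

```bash
python3 -m creep '[[0,0,0,0.003,0,0,0],[0,0,0,0.003,0,0,0],[0,0,0,0.003,0,0,0],[0,0,0,0,0,0,0],[0,0,0,0,0,0,0]]'; python3 st.py
```

```text
t: 6.9
tool_pos: [0.4696, 0.41, 0.1356]
tool_rot: [-2.667, -1.66, -0.002]
contact_force: [-4.3, -2.5, 13.6]
opening: 0.0225
t 6.9 pos [0.4696 0.41   0.1356] x [0.441 0.897 0.001] z [ 0.001  0.001 -1.   ] yawx 63.8 q [ 0.598  0.123  1.702 -0.     1.315  1.056] F [-4.3 -2.5 13.6] open 0.0225
```

```bash
python3 -m creep '[[0,0,0,0.002,0,0,0],[0,0,0,0.001,0,0,0],[0,0,0,0,0,0,0]]'; python3 st.py;  python3 -m creep '[[0,0,0,0,0,0,-4],[0,0,0,0,0,0,-6],[0,0,0,0,0,0,-6],[0,0,0,0,0,0,0]]'; python3 st.py
```

```text
t: 7.2
tool_pos: [0.4696, 0.4101, 0.1338]
tool_rot: [2.667, 1.66, 0.002]
contact_force: [-6.0, -4.7, 17.8]
opening: 0.0225
t 7.2 pos [0.4696 0.4101 0.1338] x [0.441 0.897 0.001] z [ 0.001  0.001 -1.   ] yawx 63.8 q [ 0.599  0.125  1.703 -0.     1.312  1.056] F [-6.  -4.7 17.8] open 0.0225
t: 7.6
tool_pos: [0.4713, 0.4112, 0.1343]
tool_rot: [2.408, 2.017, 0.011]
contact_force: [-1.1, 0.4, 14.4]
opening: 0.0227
t 7.6 pos [0.4713 0.4112 0.1343] x [0.176 0.984 0.005] z [ 0.006  0.004 -1.   ] yawx 79.9 q [0.598 0.125 1.702 0.    1.307 0.775] F [-1.1  0.4 14.4] open 0.0227
```

```bash
python3 -m creep '[[0,0,0,0.0005,0,0,-7],[0,0,0,0.0005,0,0,-7],[0,0,0,0,0,0,-7],[0,0,0,0,0,0,-7],[0,0,0,0,0,0,-7],[0,0,0,0,0,0,-7],[0,0,0,0,0,0,0],[0,0,0,0,0,0,0]]'; python3 st.py
```

```text
t: 8.4
tool_pos: [0.4713, 0.4112, 0.1339]
tool_rot: [1.525, 2.743, 0.01]
contact_force: [-1.9, -0.4, 17.2]
opening: 0.0226
t 8.4 pos [0.4713 0.4112 0.1339] x [-0.528  0.85   0.   ] z [ 0.006  0.004 -1.   ] yawx 121.8 q [0.598 0.126 1.702 0.    1.307 0.043] F [-1.9 -0.4 17.2] open 0.0226
```

```bash
python3 -m creep '[[0,0,0,-0.004,0,0,0],[0,0,0,-0.004,0,0,0],[0,0,0,-0.004,0,0,0],[0,0,0,-0.004,0,0,0],[0,0,0,-0.01,0,0,0],[0,0,0,0,0,0,0]]'; python3 st.py
```

```text
t: 9.0
tool_pos: [0.4692, 0.4097, 0.1549]
tool_rot: [1.528, 2.745, 0.001]
contact_force: [-0.1, 0.8, -2.0]
opening: 0.0219
t 9.0 pos [0.4692 0.4097 0.1549] x [-0.527  0.85   0.   ] z [ 0.001  0.    -1.   ] yawx 121.8 q [ 0.598  0.104  1.689 -0.     1.348  0.043] F [-0.1  0.8 -2. ] open 0.0219
```

```bash
python3 -m creep '[[0,0,0,-0.03,0,0,0],[0,0,0,-0.04,0,0,0],[0,0,0,-0.035,0,0,-7.3],[0,0,0,-0.035,0,0,-7.3],[0,0,0,-0.035,0,0,-7.3],[0,0,0,0,0,0,-7.3],[0,0,0,0,0,0,-7.3],[0,0,0,0,0,0,-7.3],[0,0,0,0,0,0,-7.3],[0,0,0,0,0,0,-7.1],[0,-0.027,-0.0325,0,0,0,0],[0,-0.027,-0.0325,0,0,0,0],[0,-0.027,-0.0325,0,0,0,0],[0,-0.027,-0.0325,0,0,0,0],[0,-0.027,-0.0325,0,0,0,0],[0,-0.026,-0.0325,0,0,0,0],[0,0,0,0,0,0,0],[0,0,0,0,0,0,0]]'; python3 st.py
python3 - <<'E'
from h import *
k=calibration("wrist");b=get_image("wrist");a=get_image("top")
cv2.imwrite("pics/s3.png",np.hstack([cv2.resize(a,(400,300)),cv2.resize(b,(400,300))])[:,:,::-1])
for r in packs(a): print(r)
E
```

```text
t: 10.8
tool_pos: [0.6301, 0.2138, 0.3281]
tool_rot: [-0.003, -3.139, -0.0]
contact_force: [0.3, 0.9, -1.2]
opening: 0.0228
t 10.8 pos [0.6301 0.2138 0.3281] x [-1.     0.002  0.002] z [-0.002  0.    -1.   ] yawx 179.9 q [ 2.150e-01  1.100e-01  1.393e+00  1.000e-03  1.641e+00 -1.354e+00] F [ 0.3  0.9 -1.2] open 0.0228
('red', 105, [636, 138], 789, -487, 44, 16, -5.3)
('red', 84, [522, 272], 494, -215, 54, 10, 67.9)
('red', 1337, [232, 289], 471, 426, 99, 92, -20.9)
('red', 35, [516, 302], 429, -195, 27, 7, 57.3)
('red', 55, [583, 377], 267, -329, 35, 9, 70.5)
('red', 256, [619, 390], 239, -400, 92, 14, 70.5)
('red', 79, [612, 439], 139, -381, 45, 9, 70.8)
('red', 49, [634, 446], 124, -419, 27, 11, 79.7)
('green', 254, [303, 14], 1103, 257, 40, 37, -1.1)
('yellow', 1240, [330, 199], 659, 202, 119, 90, -89.9)
('yellow', 210, [582, 240], 561, -350, 81, 15, -68.6)
('yellow', 193, [587, 261], 515, -357, 80, 13, 83.5)
```

View pics/s3.png

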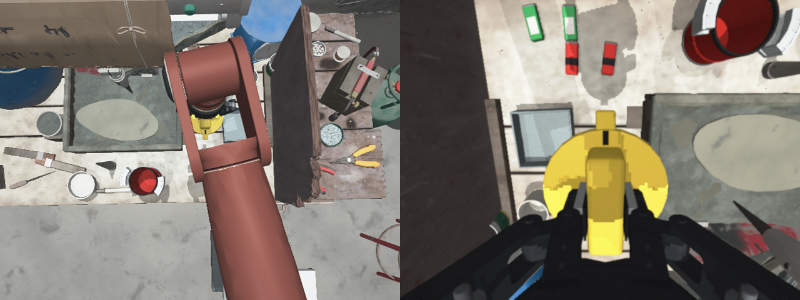

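```bash
python3 -m creep '[[0,0,0,0.045,0,0,0],[0,0,0,0.045,0,0,0],[0,0,0,0.045,0,0,0],[0,0,0,0.045,0,0,0],[0,0,0,0.045,0,0,0],[0,0,0,0.045,0,0,0],[0,0,0,0.02,0,0,0],[0,0,0,0.01,0,0,0],[0,0,0,0.004,0,0,0],[0,0,0,0,0,0,0],[0,0,0,0,0,0,0]]'; python3 st.py
```

```text
t: 12.0
tool_pos: [0.6316, 0.2152, 0.0277]
tool_rot: [-0.001, 3.138, 0.001]
contact_force: [0.0, 0.4, -0.3]
opening: 0.0221
t 12.0 pos [0.6316 0.2152 0.0277] x [-1.    -0.    -0.004] z [ 0.004  0.001 -1.   ] yawx -180.0 q [ 0.217  0.34   1.645  0.     1.153 -1.354] F [ 0.   0.4 -0.3] open 0.0221
```

```bash
python3 -m creep '[[0,0,0,0.002,0,0,0],[0,0,0,0.002,0,0,0],[0,0,0,0,0,0,0]]'; python3 st.py
```

```text
t: 12.3
tool_pos: [0.6301, 0.2145, 0.0214]
tool_rot: [0.0, 3.141, 0.0]
contact_force: [0.5, 0.4, -2.1]
opening: 0.0222
t 12.3 pos [0.6301 0.2145 0.0214] x [-1.  0. -0.] z [ 0.  0. -1.] yawx 180.0 q [ 0.216  0.347  1.648  0.     1.147 -1.354] F [ 0.5  0.4 -2.1] open 0.0222
```

```bash
python3 -m creep '[[0,0,0,0.001,0,0,0],[0,0,0,0.001,0,0,0],[0,0,0,0,0,0,0]]'; python3 st.py;python3 -m creep '[[0.35,0,0,0,0,0,0],[0.45,0,0,0,0,0,0],[0.5,0,0,0,0,0,0],[0.5,0,0,0,0,0,0],[0.5,0,0,0,0,0,0]]'; python3 st.py
```

```text
t: 12.6
tool_pos: [0.6303, 0.2145, 0.0208]
tool_rot: [0.0, -3.141, 0.0]
contact_force: [-3.4, -1.8, 5.0]
opening: 0.0225
t 12.6 pos [0.6303 0.2145 0.0208] x [-1. -0.  0.] z [-0. -0. -1.] yawx -180.0 q [ 0.216  0.348  1.647 -0.     1.146 -1.354] F [-3.4 -1.8  5. ] open 0.0225
t: 13.1
tool_pos: [0.63, 0.2146, 0.0192]
tool_rot: [0.0, -3.141, -0.0]
contact_force: [0.2, -0.1, -0.1]
opening: 0.0429
t 13.1 pos [0.63   0.2146 0.0192] x [-1. -0.  0.] z [-0.  0. -1.] yawx -180.0 q [ 0.217  0.35   1.649  0.     1.143 -1.354] F [ 0.2 -0.1 -0.1] open 0.0429
```

```bash
python3 -m creep '[[0.6,0,0,-0.04,0,0,0],[0.6,0,0,-0.05,0,0,0],[0.6,0,0,-0.05,0,0,0],[0.6,0.03,0,-0.04,0,0,0],[0.6,0.03,0,-0.03,0,0,0],[0.6,0.03,0,0,0,0,0],[0.6,0.036,0.006,0,0,0,0],[0.6,0,0,0,0,0,0],[0.6,0,0,0,0,0,0]]' 50; python3 st.py
cat > look.py <<'E'
from h import *
import sys
k=calibration("wrist");b=get_image("wrist");n=sys.argv[1]
cv2.imwrite(f"pics/{n}.png",b[:,:,::-1]);np.savez("k.npz",**k)
for r in packs(b,.018,"wrist",150,k,close=25 if len(sys.argv)<3 else int(sys.argv[2])): print(r)
E
python3 look.py w4
```

```text
t: 14.0
tool_pos: [0.5037, 0.2207, 0.2295]
tool_rot: [-0.001, 3.141, 0.0]
contact_force: [-0.7, -0.2, -0.3]
opening: 0.0511
t 14.0 pos [0.5037 0.2207 0.2295] x [-1.    -0.001 -0.001] z [ 0.001  0.    -1.   ] yawx -180.0 q [ 0.278 -0.126  1.79  -0.     1.477 -1.294] F [-0.7 -0.2 -0.3] open 0.0511
('red', 194, [490, 174], 465, 384, 54, 8, -10.2)
('red', 1162, [259, 212], 506, 149, 54, 23, -2.7)
('red', 1085, [328, 212], 506, 220, 54, 23, -7.3)
('green', 1354, [186, 151], 444, 81, 54, 24, 11.0)
('green', 1357, [255, 152], 445, 149, 55, 24, 2.5)
('yellow', 4988, [322, 316], 628, 214, 94, 93, 43.1)
```

View pics/w4.png

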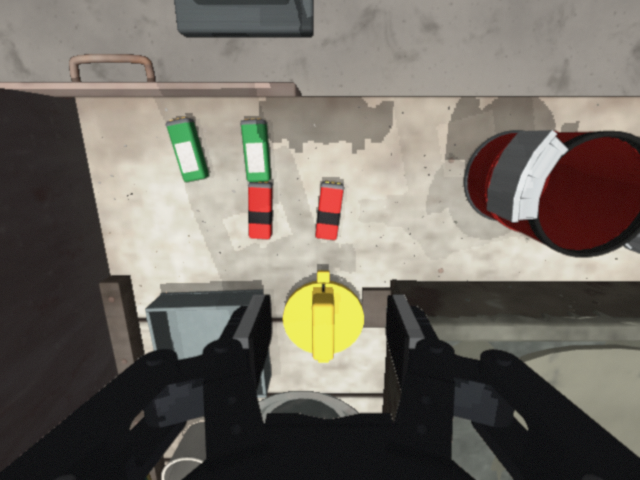

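```bash
python3 -m creep '[[0.6,0,-0.0005,0.05,0,0,7.3],[0.6,0,0,0.05,0,0,0],[0.6,0,0,0.05,0,0,0],[0.6,0,0,0.04,0,0,0],[0.6,0,0,0.02,0,0,0],[0.6,0,0,0.0125,0,0,0],[0.6,0,0,0,0,0,0],[0.6,0,0,0,0,0,0],[0.2,0,0,0,0,0,0],[0.1,0,0,0,0,0,0],[0,0,0,0,0,0,0],[0,0,0,0,0,0,0]]' 50; python3 st.py
```

```text
t: 15.25
tool_pos: [0.5058, 0.2205, 0.0089]
tool_rot: [0.2, 3.132, 0.002]
contact_force: [0.3, 0.2, 6.1]
opening: 0.0224
t 15.25 pos [0.5058 0.2205 0.0089] x [-0.992  0.127 -0.004] z [ 0.004  0.001 -1.   ] yawx 172.7 q [ 0.276  0.126  1.938 -0.     1.075 -1.167] F [0.3 0.2 6.1] open 0.0224
```

```bash
python3 -m creep '[[0,0,0,-0.03,0,0,0],[0,0,0,-0.05,0,0,0],[0,0,0,-0.05,0,0,0],[0,0,0,-0.05,0,0,0],[0,0.0116,0.0366,-0.022,0,0,0],[0,0.0116,0.0366,0,0,0,0],[0,0.0116,0.0366,0,0,0,0],[0,0.0116,0.0366,0,0,0,0],[0,0.0116,0.0366,0,0,0,0],[0,0,0,0,0,0,0],[0,0,0,0,0,0,0],[0,0,0,0,0,0,0]]' 50; python3 st.py
```

```text
t: 16.45
tool_pos: [0.4698, 0.4081, 0.2086]
tool_rot: [-0.201, -3.135, 0.001]
contact_force: [0.3, 0.4, -0.5]
opening: 0.0224
t 16.45 pos [0.4698 0.4081 0.2086] x [-0.992  0.128  0.   ] z [-0.    -0.001 -1.   ] yawx 172.7 q [ 0.596  0.061  1.642 -0.     1.439 -0.847] F [ 0.3  0.4 -0.5] open 0.0224
```

Over the can. Lower, release just inside the mouth, rise.

```bash
python3 -m creep '[[0,0,0.001,0.04,0,0,0],[0,0,0,0.025,0,0,0],[0,0,0,0.01,0,0,0],[0,0,0,0,0,0,0],[0,0,0,0,0,0,0],[0.4,0,0,0,0,0,0],[0.45,0,0,0,0,0,0],[0.45,0,0,0,0,0,0],[0.45,0,0,0,0,0,0],[0.45,0,0,-0.04,0,0,0],[0.45,0,0,-0.05,0,0,0],[0.6,0,0,-0.01,0,0,0]]' 50; python3 st.py; python3 look.py w5
```

```text
t: 17.65
tool_pos: [0.4724, 0.4118, 0.2418]
tool_rot: [0.199, 3.126, 0.011]
contact_force: [0.4, 0.1, 1.3]
opening: 0.0505
t 17.65 pos [0.4724 0.4118 0.2418] x [-0.992  0.127 -0.009] z [ 0.01   0.007 -1.   ] yawx 172.7 q [ 0.598  0.043  1.605 -0.     1.481 -0.845] F [0.4 0.1 1.3] open 0.0505
('red', 7426, [326, 218], 489, 404, 129, 95, -5.3)
('red', 1169, [102, 264], 505, 154, 56, 31, -3.5)
('green', 1230, [84, 210], 445, 151, 55, 37, 2.4)
('green', 1482, [25, 217], 441, 90, 58, 46, 18.1)
('yellow', 2254, [180, 335], 612, 214, 79, 65, -44.2)
```

View pics/w5.png

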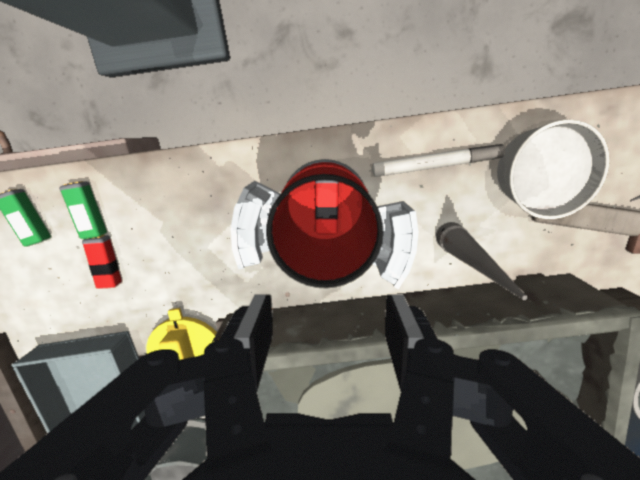

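```bash
python3 -m creep '[[0.6,-0.011,-0.0423,0,0,0,0],[0.6,-0.011,-0.0423,0,0,0,0],[0.6,-0.011,-0.0423,0,0,0,0],[0.6,-0.011,-0.0423,0,0,0,0],[0.6,-0.011,-0.0423,0,0,0,0],[0.6,-0.011,-0.0423,0,0,0,0],[0.6,0,0,0,0,0,-4.6],[0.6,0,0,0,0,0,0],[0.6,0,0,0,0,0,0]]' 50; python3 st.py; python3 look.py w6
```

```text
t: 18.6
tool_pos: [0.5027, 0.15, 0.2329]
tool_rot: [-0.076, -3.139, 0.0]
contact_force: [-0.1, 0.9, 0.6]
opening: 0.0514
t 18.6 pos [0.5027 0.15   0.2329] x [-0.999  0.048  0.001] z [-0.001 -0.    -1.   ] yawx 177.2 q [ 0.148 -0.19   1.841  0.     1.492 -1.374] F [-0.1  0.9  0.6] open 0.0514
('red', 2111, [586, 181], 477, 434, 121, 93, 72.7)
('red', 1054, [326, 213], 506, 147, 53, 22, -2.3)
('green', 1253, [323, 153], 445, 147, 55, 22, 2.4)
('green', 1318, [256, 156], 444, 80, 54, 24, 10.9)
('yellow', 3412, [382, 308], 626, 211, 94, 88, -41.4)
```

```bash
python3 -m creep '[[0.6,0,-0.0015,0.05,0,0,0],[0.6,0,0,0.05,0,0,0],[0.6,0,0,0.05,0,0,0],[0.6,0,0,0.04,0,0,0],[0.6,0,0,0.02,0,0,0],[0.6,0,0,0.014,0,0,0],[0.6,0,0,0,0,0,0],[0.6,0,0,0,0,0,0],[0.2,0,0,0,0,0,0],[0.1,0,0,0,0,0,0],[0,0,0,0,0,0,0],[0,0,0,0,0,0,0]]' 50; python3 st.py
python3 -m creep '[[0,0,0,-0.03,0,0,0],[0,0,0,-0.05,0,0,0],[0,0,0,-0.05,0,0,0],[0,0,0,-0.05,0,0,0],[0,0,0,-0.02,0,0,0],[0,0,0,0,0,0,0],[0,0,0,0,0,0,0]]'; python3 st.py
```

```text
t: 19.85
tool_pos: [0.5047, 0.1486, 0.0119]
tool_rot: [0.074, 3.137, 0.001]
contact_force: [-1.1, 1.0, 6.6]
opening: 0.0221
t 19.85 pos [0.5047 0.1486 0.0119] x [-0.999  0.047 -0.004] z [ 0.004  0.001 -1.   ] yawx 177.3 q [ 0.145  0.064  1.998  0.     1.076 -1.379] F [-1.1  1.   6.6] open 0.0221
t: 20.55
tool_pos: [0.5027, 0.1482, 0.2092]
tool_rot: [-0.074, -3.14, 0.0]
contact_force: [0.8, -0.8, -2.4]
opening: 0.0222
t 20.55 pos [0.5027 0.1482 0.2092] x [-0.999  0.047  0.   ] z [-0. -0. -1.] yawx 177.3 q [ 0.145 -0.177  1.869 -0.     1.449 -1.379] F [ 0.8 -0.8 -2.4] open 0.0222
```

```bash
python3 -m creep '[[0,0.0075,0.0432,0,0,0,0],[0,0.0075,0.0432,0,0,0,0],[0,0.0075,0.0432,0,0,0,0],[0,0.0075,0.0432,0,0,0,0],[0,0.0075,0.0432,0,0,0,0],[0,0.0078,0.0432,0,0,0,0],[0,0,0,0,0,0,0],[0,0,0,0,0,0,0],[0,0,0,0,0,0,0]]' 50; python3 st.py
python3 -m creep '[[0,0,0,0.04,0,0,0],[0,0,0,0.025,0,0,0],[0,0,0,0.01,0,0,0],[0,0,0,0,0,0,0],[0,0,0,0,0,0,0],[0.4,0,0,0,0,0,0],[0.45,0,0,0,0,0,0],[0.45,0,0,0,0,0,0],[0.45,0,0,0,0,0,0],[0.45,0,0,-0.04,0,0,0],[0.45,0,0,-0.05,0,0,0],[0.6,0,0,-0.01,0,0,0],[0.6,0,0,0,0,0,0]]' 50; python3 st.py; python3 look.py w7
```

```text
t: 21.45
tool_pos: [0.4693, 0.4081, 0.2075]
tool_rot: [-0.075, -3.138, 0.004]
contact_force: [0.3, -0.0, -0.9]
opening: 0.0216
t 21.45 pos [0.4693 0.4081 0.2075] x [-0.999  0.048  0.003] z [-0.003 -0.002 -1.   ] yawx 177.3 q [ 0.596  0.063  1.642 -0.     1.44  -0.927] F [ 0.3 -0.  -0.9] open 0.0216
t: 22.75
tool_pos: [0.4715, 0.4105, 0.239]
tool_rot: [0.074, 3.135, 0.007]
contact_force: [0.2, 0.1, -0.9]
opening: 0.0509
t 22.75 pos [0.4715 0.4105 0.239 ] x [-0.999  0.047 -0.006] z [ 0.006  0.004 -1.   ] yawx 177.3 q [ 0.597  0.044  1.609  0.     1.481 -0.926] F [ 0.2  0.1 -0.9] open 0.0509
('red', 7411, [329, 219], 489, 414, 128, 95, 15.0)
('green', 3015, [70, 207], 460, 136, 111, 58, -43.3)
('yellow', 3019, [170, 332], 608, 215, 91, 80, 85.5)
```

View pics/w7.png

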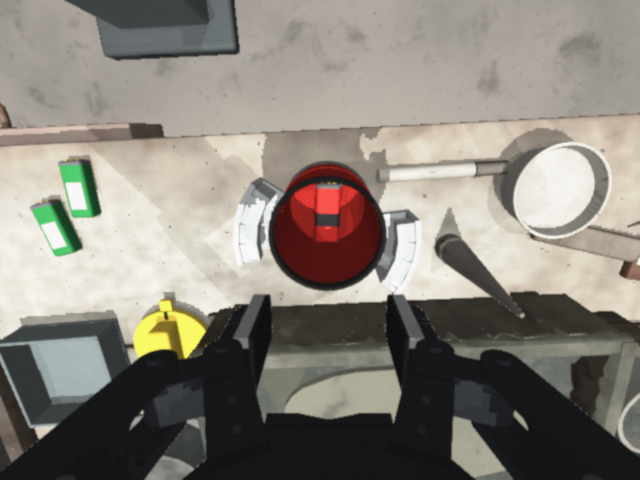

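Run:
```python
from h import *
k=dict(np.load("k.npz"));b=cv2.imread("pics/w7.png")[:,:,::-1].copy()
for p in ((55.5,228),(78.5,188)): print(p2w("wrist",p,.018,k).round(4))
for r in packs(b,.018,"wrist",100,k,close=13): print(r)
```

```text
[0.4789 0.1162 0.018 ]
[0.4375 0.1522 0.018 ]
('red', 6883, [330, 221], 489, 414, 128, 95, 15.0)
('green', 2145, [70, 207], 460, 136, 111, 58, -43.3)
('yellow', 2973, [170, 331], 608, 215, 91, 80, 85.5)
```

```bash
python3 -m creep '[[0.6,-0.0007,-0.0437,0,0,0,0],[0.6,-0.0007,-0.0437,0,0,0,0],[0.6,-0.0007,-0.0437,0,0,0,0],[0.6,-0.0007,-0.0437,0,0,0,0],[0.6,-0.0007,-0.0437,0,0,0,0],[0.6,-0.0007,-0.0437,0,0,0,0],[0.6,0,0,0,0,0,0],[0.6,0,0,0,0,0,0]]' 50; python3 st.py; python3 look.py w8 9
```

```text
t: 23.6
tool_pos: [0.4609, 0.1464, 0.2326]
tool_rot: [-0.077, -3.137, 0.0]
contact_force: [-0.6, -0.3, 0.2]
opening: 0.0512
t 23.6 pos [0.4609 0.1464 0.2326] x [-0.999  0.049  0.003] z [-0.003 -0.    -1.   ] yawx 177.2 q [ 1.530e-01 -2.950e-01  1.928e+00  1.000e-03  1.511e+00 -1.368e+00] F [-0.6 -0.3  0.2] open 0.0512
('red', 1034, [579, 200], 470, 417, 103, 60, -19.0)
('green', 649, [328, 187], 441, 146, 54, 22, -2.2)
('green', 629, [296, 228], 482, 111, 53, 23, 11.0)
('yellow', 2111, [375, 350], 637, 191, 108, 47, 9.8)
```

View pics/w8.png

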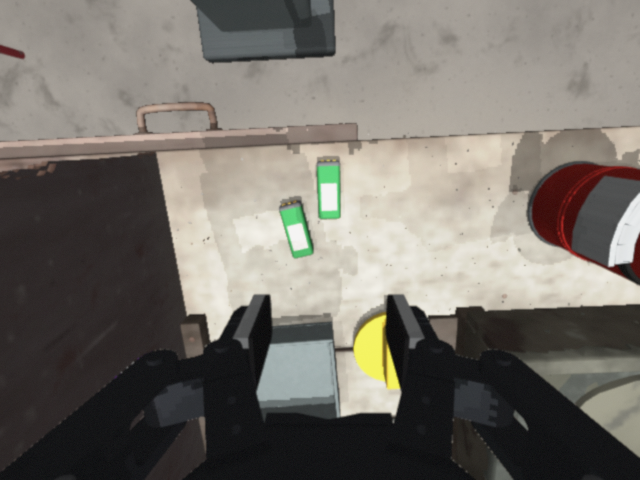

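```bash
python3 -m creep '[[0.45,0.028,-0.0018,0.03,0,0,-0.6],[0.45,0,0,0.05,0,0,0],[0.45,0,0,0.05,0,0,0],[0.45,0,0,0.05,0,0,0],[0.45,0,0,0.025,0,0,0],[0.45,0,0,0.0175,0,0,0],[0.45,0,0,0,0,0,0],[0.45,0,0,0,0,0,0],[0.2,0,0,0,0,0,0],[0.1,0,0,0,0,0,0],[0,0,0,0,0,0,0],[0,0,0,0,0,0,0]]' 50; python3 st.py
python3 -m creep '[[0,0,0,-0.03,0,0,0],[0,0,0,-0.05,0,0,0],[0,0,0,-0.05,0,0,0],[0,0,0,-0.05,0,0,0],[0,0,0,0,0,0,0],[0,0,0,0,0,0,0]]'; python3 st.py
```

```text
t: 24.85
tool_pos: [0.4352, 0.1472, 0.0139]
tool_rot: [0.058, 3.138, 0.002]
contact_force: [-1.3, 1.2, 6.3]
opening: 0.0217
t 24.85 pos [0.4352 0.1472 0.0139] x [-0.999  0.037 -0.003] z [ 0.003  0.001 -1.   ] yawx 177.9 q [ 1.640e-01 -1.000e-01  2.156e+00  1.000e-03  1.083e+00 -1.371e+00] F [-1.3  1.2  6.3] open 0.0217
t: 25.45
tool_pos: [0.4346, 0.1467, 0.194]
tool_rot: [0.058, 3.137, 0.001]
contact_force: [-1.5, 0.1, -0.8]
opening: 0.0217
t 25.45 pos [0.4346 0.1467 0.194 ] x [-0.999  0.037 -0.004] z [ 0.004  0.    -1.   ] yawx 177.9 q [ 0.163 -0.342  2.029 -0.     1.45  -1.371] F [-1.5  0.1 -0.8] open 0.0217
```

```bash
python3 -m creep '[[0,0,0,0,0,0,8.2],[0,0,0,0,0,0,8.2],[0,0,0,0,0,0,8.2],[0,0,0,0,0,0,8.2],[0,0,0,0,0,0,8.2],[0,0,0,0,0,0,8.2],[0,0,0,0,0,0,8.2],[0,0,0,0,0,0,8.2],[0,0,0,0,0,0,8.2],[0,0,0,0,0,0,8.2],[0,0,0,0,0,0,8.2],[0,-0.0061,0.041,0,0,0,0],[0,-0.0061,0.041,0,0,0,0],[0,-0.0061,0.041,0,0,0,0],[0,-0.0061,0.041,0,0,0,0],[0,-0.0061,0.041,0,0,0,0],[0,0,0,0,0,0,0],[0,0,0,0,0,0,0]]'; python3 st.py
python3 - <<'E'
from h import *
k=calibration("wrist");b=get_image("wrist");a=get_image("scene")
cv2.imwrite("pics/s9.png",np.hstack([cv2.resize(a,(400,300)),cv2.resize(b,(400,300))])[:,:,::-1]);cv2.imwrite("pics/w9.png",b[:,:,::-1]);np.savez("k9.npz",**k)
E
```

```text
t: 27.25
tool_pos: [0.6362, 0.1076, 0.1886]
tool_rot: [-2.263, -2.173, 0.007]
contact_force: [-0.9, 0.7, 0.1]
opening: 0.022
t 27.25 pos [0.6362 0.1076 0.1886] x [ 0.041  0.999 -0.001] z [-0.006 -0.    -1.   ] yawx 87.7 q [0.052 0.132 1.6   0.    1.415 0.093] F [-0.9  0.7  0.1] open 0.022
```

View pics/s9.png

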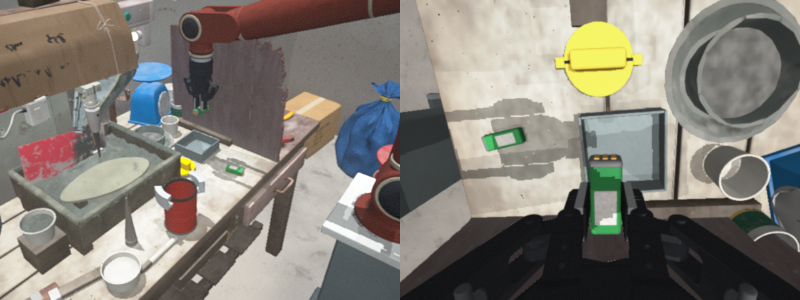

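```bash
python3 -m creep '[[0,0,0,0.045,0,0,0],[0,0,0,0.045,0,0,0],[0,0,0,0.045,0,0,0],[0,0,0,0.025,0,0,0],[0,0,0,0.01,0,0,0],[0,0,0,0,0,0,0],[0,0,0,0,0,0,0]]'; python3 st.py
```

```text
t: 28.05
tool_pos: [0.6385, 0.1084, 0.0245]
tool_rot: [2.263, 2.175, 0.004]
contact_force: [-0.5, 0.7, -0.2]
opening: 0.0218
t 28.05 pos [0.6385 0.1084 0.0245] x [0.04  0.999 0.   ] z [ 0.003  0.    -1.   ] yawx 87.7 q [ 0.053  0.304  1.696 -0.     1.138  0.093] F [-0.5  0.7 -0.2] open 0.0218
```

```bash
python3 -m creep '[[0,0,0,0.002,0,0,0],[0,0,0,0,0,0,0],[0.33,0,0,0,0,0,0],[0.34,0,0,0,0,0,0],[0.34,0,0,0,0,0,0],[0.34,0,0,0,0,0,0],[0.34,0,0,-0.02,0,0,0],[0.34,0,0,-0.05,0,0,0],[0.34,0,0,-0.05,0,0,0],[0.34,0,0,-0.05,0,0,0],[0.34,0,0,0,0,0,0],[0.34,0,0,0,0,0,0]]'; python3 st.py; python3 look.py w10 9
```

```text
t: 29.25
tool_pos: [0.6386, 0.1081, 0.193]
tool_rot: [2.263, 2.174, 0.005]
contact_force: [0.5, -0.7, -0.3]
opening: 0.029
t 29.25 pos [0.6386 0.1081 0.193 ] x [0.04  0.999 0.   ] z [ 0.005  0.    -1.   ] yawx 87.7 q [ 0.053  0.128  1.598 -0.     1.412  0.093] F [ 0.5 -0.7 -0.3] open 0.029
('green', 791, [327, 222], 638, 101, 54, 23, 88.3)
('green', 978, [163, 221], 486, 112, 60, 23, 10.8)
('yellow', 10658, [312, 96], 631, 213, 92, 92, 42.7)
```

```bash
python3 -m creep '[[0.6,-0.001,-0.0396,0,0,0,0],[0.6,-0.001,-0.0396,0,0,0,0],[0.6,-0.001,-0.0396,0,0,0,0],[0.6,-0.001,-0.0396,0,0,0,0],[0.6,0,0,0,0,0,7.68],[0.6,0,0,0,0,0,7.68],[0.6,0,0,0,0,0,7.68],[0.6,0,0,0,0,0,7.68],[0.6,0,0,0,0,0,7.68],[0.6,0,0,0,0,0,7.68],[0.6,0,0,0,0,0,7.68],[0.6,0,0,0,0,0,7.68],[0.6,0,0,0,0,0,7.68],[0.6,0,0,0,0,0,7.68],[0.6,0,0,0,0,0,0],[0.6,0,0,0,0,0,0]]'; python3 st.py; python3 look.py w11 9
```

```text
t: 30.9
tool_pos: [0.478, 0.1104, 0.1885]
tool_rot: [-3.127, -0.303, 0.005]
contact_force: [-0.8, -0.2, 0.5]
opening: 0.0513
t 30.9 pos [0.478  0.1104 0.1885] x [ 0.981  0.192 -0.003] z [-0.003 -0.    -1.   ] yawx 11.1 q [ 0.075 -0.245  1.962  0.     1.428  1.453] F [-0.8 -0.2  0.5] open 0.0513
('red', 1719, [13, 153], 468, 384, 92, 38, -4.7)
('green', 1652, [373, 30], 639, 102, 55, 28, 88.7)
('green', 837, [328, 216], 484, 110, 56, 22, 10.6)
('yellow', 7688, [237, 34], 605, 208, 93, 65, -78.9)
```

```bash
python3 -m creep '[[0.6,0.002,0.001,0.05,0,0,0],[0.6,0,0,0.05,0,0,0],[0.6,0,0,0.04,0,0,0],[0.6,0,0,0.025,0,0,0],[0.6,0,0,0.014,0,0,0],[0.6,0,0,0,0,0,0],[0.6,0,0,0,0,0,0],[0.2,0,0,0,0,0,0],[0.1,0,0,0,0,0,0],[0,0,0,0,0,0,0],[0,0,0,0,0,0,0]]' 50; python3 st.py
python3 -m creep '[[0,0,0,-0.03,0,0,0],[0,0,0,-0.05,0,0,0],[0,0,0,-0.05,0,0,0],[0,0,0,-0.05,0,0,0],[0,0,0,0,0,0,-7.68],[0,0,0,0,0,0,-7.68],[0,0,0,0,0,0,-7.68],[0,0,0,0,0,0,-7.68],[0,0,0,0,0,0,-7.68],[0,0,0,0,0,0,-7.68],[0,0,0,0,0,0,-7.68],[0,0,0,0,0,0,-7.68],[0,0,0,0,0,0,-7.68],[0,0,0,0,0,0,-7.68],[0,0,0,0,0,0,0],[0,0,0,0,0,0,0]]'; python3 st.py
```

```text
t: 32.05
tool_pos: [0.4829, 0.11, 0.0135]
tool_rot: [3.127, 0.299, 0.006]
contact_force: [-1.2, -0.9, 5.3]
opening: 0.0219
t 32.05 pos [0.4829 0.11   0.0135] x [0.982 0.189 0.004] z [ 0.004  0.    -1.   ] yawx 10.9 q [ 0.074 -0.011  2.071  0.     1.077  1.454] F [-1.2 -0.9  5.3] open 0.0219
t: 33.65
tool_pos: [0.4811, 0.1098, 0.1916]
tool_rot: [2.268, 2.173, 0.001]
contact_force: [0.2, 0.4, -1.8]
opening: 0.0216
t 33.65 pos [0.4811 0.1098 0.1916] x [0.043 0.999 0.   ] z [ 0.  0. -1.] yawx 87.5 q [ 0.073 -0.243  1.955  0.     1.429  0.116] F [ 0.2  0.4 -1.8] open 0.0216
```

```bash
python3 -m creep '[[0,0.0006,0.0408,0,0,0,0],[0,0.0006,0.0408,0,0,0,0],[0,0.0006,0.0408,0,0,0,0],[0,0.0006,0.0408,0,0,0,0],[0,0.0006,0.0408,0,0,0,0],[0,0,0,0,0,0,0],[0,0,0,0,0,0,0]]'; python3 st.py;  python3 -m creep '[[0,0,0,0.045,0,0,0],[0,0,0,0.045,0,0,0],[0,0,0,0.045,0,0,0],[0,0,0,0.025,0,0,0],[0,0,0,0.01,0,0,0],[0,0,0,0.001,0,0,0],[0,0,0,0,0,0,0],[0,0,0,0,0,0,0]]'; python3 st.py
```

```text
t: 34.35
tool_pos: [0.6851, 0.1045, 0.1902]
tool_rot: [-2.266, -2.173, 0.003]
contact_force: [0.3, 1.4, -1.2]
opening: 0.0219
t 34.35 pos [0.6851 0.1045 0.1902] x [ 0.042  0.999 -0.   ] z [-0.002 -0.    -1.   ] yawx 87.6 q [0.044 0.237 1.479 0.    1.428 0.086] F [ 0.3  1.4 -1.2] open 0.0219
t: 35.15
tool_pos: [0.6868, 0.1048, 0.0234]
tool_rot: [2.264, 2.174, 0.005]
contact_force: [-0.2, -0.2, -1.3]
opening: 0.0218
t 35.15 pos [0.6868 0.1048 0.0234] x [0.04  0.999 0.   ] z [ 0.005  0.    -1.   ] yawx 87.7 q [0.044 0.401 1.574 0.    1.162 0.085] F [-0.2 -0.2 -1.3] open 0.0218
```

```bash
python3 -m creep '[[0,0,0,0.002,0,0,0],[0,0,0,0,0,0,0],[0.33,0,0,0,0,0,0],[0.34,0,0,0,0,0,0],[0.34,0,0,0,0,0,0],[0.34,0,0,0,0,0,0],[0.34,0,0,-0.02,0,0,0],[0.34,0,0,-0.05,0,0,0],[0.34,0,0,-0.05,0,0,0],[0.34,0,0,-0.05,0,0,0],[0.34,0,0,0,0,0,0],[0.34,0,0,0,0,0,0]]'; python3 st.py; python3 look.py w12 9
```

```text
t: 36.35
tool_pos: [0.6864, 0.1047, 0.1913]
tool_rot: [2.263, 2.174, 0.006]
contact_force: [0.2, 0.3, -0.3]
opening: 0.0288
t 36.35 pos [0.6864 0.1047 0.1913] x [0.04  0.999 0.   ] z [ 0.005  0.    -1.   ] yawx 87.7 q [0.044 0.234 1.48  0.    1.422 0.084] F [ 0.2  0.3 -0.3] open 0.0288
('green', 857, [325, 221], 686, 104, 57, 23, 87.1)
('green', 879, [277, 221], 639, 101, 54, 24, 89.0)
('yellow', 10831, [256, 93], 631, 213, 92, 92, -46.8)
```

View pics/w12.png

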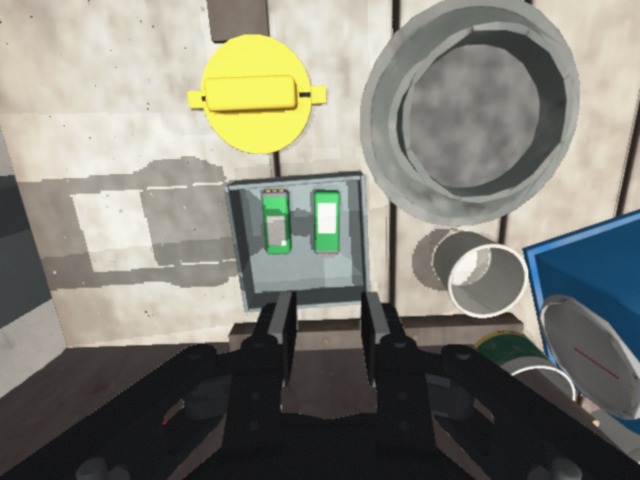

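```bash
python3 -m creep '[[0.55,0.0359,-0.0201,0,0,0,0],[0.55,0.0359,-0.0201,0,0,0,0],[0.55,0.0359,-0.0201,0,0,0,0],[0.55,0,0,0,0,0,-7.7],[0.55,0,0,0,0,0,-7.7],[0.55,0,0,0,0,0,-7.7],[0.55,0,0,0,0,0,-7.7],[0.55,0,0,0,0,0,-7.7],[0.55,0,0,0,0,0,-7.7],[0.55,0,0,0,0,0,-7.7],[0.55,0,0,0,0,0,-7.7],[0.55,0,0,0,0,0,-7.7],[0.55,0,0,0,0,0,-7.7],[0.55,0,0,0,0,0,-7.7],[0.55,0,0,0,0,0,-7.6],[0.55,0,0,0,0,0,0],[0.55,0,0,0,0,0,0]]'; python3 st.py
```

```text
t: 38.1
tool_pos: [0.6282, 0.2145, 0.1861]
tool_rot: [-0.004, -3.138, 0.001]
contact_force: [-0.5, 1.0, -0.7]
opening: 0.0471
t 38.1 pos [0.6282 0.2145 0.1861] x [-1.     0.003  0.003] z [-0.003 -0.001 -1.   ] yawx 179.8 q [ 0.217  0.174  1.558 -0.     1.413 -1.351] F [-0.5  1.  -0.7] open 0.0471
```

```bash
python3 -m creep '[[0.55,0,0,0.05,0,0,0],[0.55,0,0,0.05,0,0,0],[0.55,0,0,0.03,0,0,0],[0.55,0,0,0,0,0,0],[0.55,0,0,0,0,0,0],[0.55,0,0,0,0,0,0],[0.55,0,0,0,0,0,0]]'; python3 st.py
```

```text
t: 38.8
tool_pos: [0.6313, 0.2152, 0.0617]
tool_rot: [0.001, 3.136, 0.002]
contact_force: [0.0, -0.3, -0.6]
opening: 0.0468
t 38.8 pos [0.6313 0.2152 0.0617] x [-1.     0.    -0.005] z [ 0.005  0.001 -1.   ] yawx 180.0 q [ 0.217  0.296  1.635  0.     1.205 -1.353] F [ 0.  -0.3 -0.6] open 0.0468
```

```bash
python3 -m creep '[[0.55,0,0,0.02,0,0,0],[0.55,0,0,0.01,0,0,0],[0.55,0,0,0.007,0,0,0],[0.55,0,0,0,0,0,0],[0.55,0,0,0,0,0,0],[0.55,0,0,0,0,0,0],[0.55,0,0,0,0,0,0]]'; python3 st.py
```

```text
t: 39.5
tool_pos: [0.6297, 0.2148, 0.0222]
tool_rot: [-0.0, 3.14, 0.0]
contact_force: [0.1, 1.5, -1.0]
opening: 0.0471
t 39.5 pos [0.6297 0.2148 0.0222] x [-1.    -0.    -0.001] z [ 0.001  0.    -1.   ] yawx -180.0 q [ 0.217  0.344  1.649  0.     1.146 -1.354] F [ 0.1  1.5 -1. ] open 0.0471
```

```bash
python3 -m creep '[[0.2,0,0,0.001,0,0,0],[0.1,0,0,0,0,0,0],[0,0,0,0,0,0,0],[0,0,0,0,0,0,0],[0,0,0,0,0,0,0],[0,0,0,0,0,0,0]]' 90; python3 st.py
python3 -m creep '[[0,0,0,-0.03,0,0,0],[0,0,0,-0.05,0,0,0],[0,0,0,-0.05,0,0,0],[0,0,0,-0.05,0,0,0],[0,0,0,-0.05,0,0,0],[0,0,0,-0.03,0,0,0],[0,0,0,0,0,0,0],[0,0,0,0,0,0,0],[0,0,0,0,0,0,0]]'; python3 st.py
```

```text
t: 40.1
tool_pos: [0.6296, 0.2147, 0.0209]
tool_rot: [0.0, 3.141, 0.0]
contact_force: [0.4, -0.3, 3.9]
opening: 0.0224
t 40.1 pos [0.6296 0.2147 0.0209] x [-1.     0.    -0.001] z [ 0.001  0.    -1.   ] yawx 180.0 q [ 0.217  0.346  1.65  -0.     1.145 -1.354] F [ 0.4 -0.3  3.9] open 0.0224
t: 41.0
tool_pos: [0.6278, 0.2144, 0.2766]
tool_rot: [0.0, -3.136, 0.002]
contact_force: [0.1, 0.0, -1.3]
opening: 0.0222
t 41.0 pos [0.6278 0.2144 0.2766] x [-1.    -0.     0.006] z [-0.006 -0.001 -1.   ] yawx -180.0 q [ 0.217  0.123  1.463  0.     1.561 -1.354] F [ 0.1  0.  -1.3] open 0.0222
```

```bash
python3 -m creep '[[0,0.0267,0.0325,0,0,0,0],[0,0.0267,0.0325,0,0,0,0],[0,0.0267,0.0325,0,0,0,0],[0,0.0267,0.0325,0,0,0,0],[0,0.0267,0.0325,0,0,0,0],[0,0.0267,0.0325,0,0,0,0],[0,0,0,0,0,0,7.275],[0,0,0,0,0,0,7.275],[0,0,0,0,0,0,7.275],[0,0,0,0,0,0,7.275],[0,0,0,0,0,0,7.275],[0,0,0,0,0,0,7.275],[0,0,0,0,0,0,7.275],[0,0,0,0,0,0,7.275],[0,0,0,0.05,0,0,0],[0,0,0,0.03,0,0,0],[0,0,0,0,0,0,0],[0,0,0,0,0,0,0],[0,0,0,0,0,0,0],[0,0,0,0,0,0,0]]'; python3 st.py
python3 look.py w13 9 | grep yellow
```

```text
t: 43.0
tool_pos: [0.47, 0.4104, 0.203]
tool_rot: [1.527, 2.744, 0.006]
contact_force: [0.7, -0.6, -2.1]
opening: 0.0221
t 43.0 pos [0.47   0.4104 0.203 ] x [-0.527  0.85   0.   ] z [ 0.003  0.002 -1.   ] yawx 121.8 q [ 0.599  0.066  1.647 -0.     1.425  0.043] F [ 0.7 -0.6 -2.1] open 0.0221
('yellow', 24604, [328, 289], 526, 325, 218, 214, -13.8)
```

View pics/w13.png

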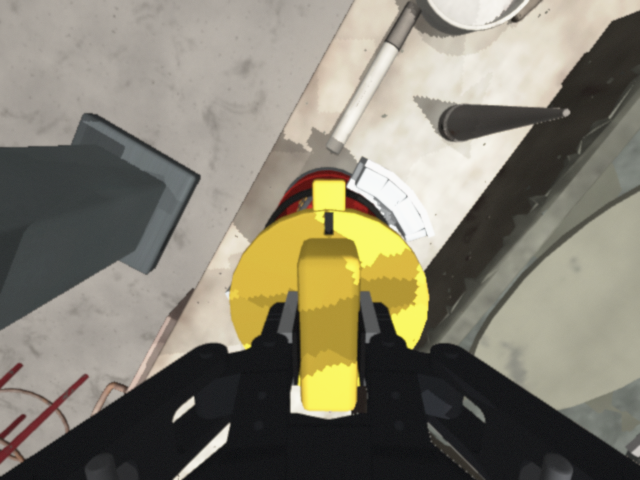

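```bash
python3 -m creep '[[0,0,0,0.025,0,0,0],[0,0,0,0.012,0,0,0],[0,0,0,0.006,0,0,0],[0,0,0,0,0,0,0],[0,0,0,0,0,0,0],[0,0,0,0,0,0,0]]'; python3 st.py;python3 -m creep '[[0,0,0,0.004,0,0,0],[0,0,0,0.004,0,0,0],[0,0,0,0.004,0,0,0],[0,0,0,0.003,0,0,0],[0,0,0,0,0,0,0],[0,0,0,0,0,0,0],[0,0,0,0,0,0,0]]'; python3 st.py
```

```text
t: 43.65
tool_pos: [0.4695, 0.4101, 0.1586]
tool_rot: [1.527, 2.744, 0.003]
contact_force: [0.1, 0.2, -2.0]
opening: 0.0222
t 43.65 pos [0.4695 0.4101 0.1586] x [-0.527  0.85   0.   ] z [ 0.002  0.001 -1.   ] yawx 121.8 q [0.599 0.101 1.685 0.    1.353 0.044] F [ 0.1  0.2 -2. ] open 0.0222
t: 44.35
tool_pos: [0.4691, 0.4098, 0.1428]
tool_rot: [1.528, 2.745, 0.001]
contact_force: [-0.5, -0.4, 2.3]
opening: 0.0222
t 44.35 pos [0.4691 0.4098 0.1428] x [-0.527  0.85   0.   ] z [ 0.  0. -1.] yawx 121.8 q [0.599 0.116 1.697 0.    1.328 0.044] F [-0.5 -0.4  2.3] open 0.0222
```

```bash
python3 -m creep '[[0,0,0,0.003,0,0,0],[0,0,0,0.003,0,0,0],[0,0,0,0.003,0,0,0],[0,0,0,0.003,0,0,0],[0,0,0,0,0,0,0],[0,0,0,0,0,0,0],[0,0,0,0,0,0,0]]'; python3 st.py
```

```text
t: 45.05
tool_pos: [0.4693, 0.4099, 0.134]
tool_rot: [1.527, 2.745, 0.001]
contact_force: [-6.6, -5.2, 15.1]
opening: 0.0225
t 45.05 pos [0.4693 0.4099 0.134 ] x [-0.527  0.85  -0.   ] z [ 0.001  0.    -1.   ] yawx 121.8 q [ 0.599  0.125  1.703 -0.     1.313  0.044] F [-6.6 -5.2 15.1] open 0.0225
```

```bash
python3 -m creep '[[0,0,0,0.0005,0,0,7],[0,0,0,0,0,0,7],[0,0,0,0,0,0,7],[0,0,0,0,0,0,7],[0,0,0,0,0,0,7],[0,0,0,0,0,0,7],[0,0,0,0,0,0,6],[0,0,0,0,0,0,0],[0,0,0,0,0,0,0]]'; python3 st.py
```

```text
t: 45.95
tool_pos: [0.4718, 0.4114, 0.135]
tool_rot: [2.512, 1.885, 0.014]
contact_force: [0.4, -0.6, 14.2]
opening: 0.0227
t 45.95 pos [0.4718 0.4114 0.135 ] x [0.28  0.96  0.007] z [ 0.007  0.005 -1.   ] yawx 73.8 q [ 0.598  0.125  1.701 -0.     1.307  0.882] F [ 0.4 -0.6 14.2] open 0.0227
```

```bash
python3 -m creep '[[0,0,0,0.001,0,0,3],[0,0,0,0,0,0,3],[0,0,0,0,0,0,4],[0,0,0,0,0,0,0],[0,0,0,0,0,0,0]]'; python3 st.py;python3 -m creep '[[0,0,0,0,0,0,1.5],[0,0,0,0,0,0,1],[0,0,0,0,0,0,0],[0,0,0,0,0,0,0]]'; python3 st.py; python3 -c "
from station import ctrl;print(ctrl.get_obs()['wrist_torque'])"
```

```text
t: 46.45
tool_pos: [0.4719, 0.4115, 0.1343]
tool_rot: [2.667, 1.66, 0.014]
contact_force: [0.2, -0.2, 13.9]
opening: 0.0225
t 46.45 pos [0.4719 0.4115 0.1343] x [0.441 0.897 0.008] z [ 0.008  0.005 -1.   ] yawx 63.8 q [ 0.598  0.126  1.701 -0.     1.305  1.056] F [ 0.2 -0.2 13.9] open 0.0225
t: 46.85
tool_pos: [0.4712, 0.4121, 0.1343]
tool_rot: [-2.699, -1.604, -0.013]
contact_force: [-2.3, 1.7, 15.3]
opening: 0.0228
t 46.85 pos [0.4712 0.4121 0.1343] x [0.478 0.878 0.008] z [ 0.006  0.005 -1.   ] yawx 61.5 q [5.990e-01 1.260e-01 1.701e+00 1.000e-03 1.306e+00 1.098e+00] F [-2.3  1.7 15.3] open 0.0228
[-0.01426748  0.55756344  0.7756666 ]
```

```bash
python3 -m creep '[[0,0,0,-0.003,0,0,0],[0,0,0,-0.003,0,0,0],[0,0,0,-0.003,0,0,0],[0,0,0,-0.003,0,0,0],[0,0,0,-0.0015,0,0,0],[0,0,0,0,0,0,0],[0,0,0,0,0,0,0]]'; python3 st.py;python3 -m creep '[[0,0,0,-0.002,0,0,0],[0,0,0,-0.002,0,0,0],[0,0,0,0,0,0,0],[0,0,0,0,0,0,0]]'; python3 st.py
```

```text
t: 47.55
tool_pos: [0.4697, 0.4105, 0.143]
tool_rot: [-2.702, -1.602, -0.005]
contact_force: [3.1, 4.6, 2.3]
opening: 0.0222
t 47.55 pos [0.4697 0.4105 0.143 ] x [0.48  0.877 0.003] z [ 0.002  0.002 -1.   ] yawx 61.3 q [5.990e-01 1.160e-01 1.697e+00 1.000e-03 1.326e+00 1.099e+00] F [3.1 4.6 2.3] open 0.0222
t: 47.95
tool_pos: [0.4692, 0.4095, 0.1437]
tool_rot: [2.702, 1.602, 0.001]
contact_force: [6.4, 6.7, -9.7]
opening: 0.0227
t 47.95 pos [0.4692 0.4095 0.1437] x [0.48  0.877 0.   ] z [ 0.001  0.    -1.   ] yawx 61.3 q [ 0.598  0.115  1.697 -0.     1.33   1.099] F [ 6.4  6.7 -9.7] open 0.0227
```

```bash
python3 -m creep '[[0,0,0,0.003,0,0,0],[0,0,0,0,0,0,0],[0.4,0,0,0,0,0,0],[0.5,0,0,0,0,0,0],[0.6,0,0,0,0,0,0],[0.6,0,0,0,0,0,0],[0.6,0,0,0,0,0,0],[0.6,0,0,-0.03,0,0,0],[0.6,0,0,-0.05,0,0,0],[0.6,0,0,-0.05,0,0,0],[0.6,0,0,-0.05,0,0,0],[0.6,0,0,-0.03,0,0,0],[0.6,0,0,0,0,0,0],[0.6,0,0,0,0,0,0],[0.6,0,0,0,0,0,0]]' ; python3 st.py
python3 look.py w14 9
python3 - <<'E'
from h import *
k=dict(np.load("k.npz"));b=cv2.imread("pics/w14.png")[:,:,::-1].copy()
m=masks(b)["yellow"];cnt=max(cv2.findContours(m,0,1)[0],key=cv2.contourArea)
hull=np.zeros_like(m);cv2.drawContours(hull,[cv2.convexHull(cnt)],-1,1,-1)
g=cv2.cvtColor(b,cv2.COLOR_RGB2GRAY);d=((g<70)&(hull>0)).astype(np.uint8)
N,L,S,C=cv2.connectedComponentsWithStats(d)
for j in range(1,N): print(S[j,4],C[j].round(1),p2w("wrist",C[j],.14,k)[:2].round(4))
u,v=np.array(cnt).reshape(-1,2).mean(0).astype(int);c=b[max(0,v-75):v+75,u-75:u+75,::-1]
a=get_image("scene")[230:330,220:370,::-1]
cv2.imwrite("pics/f.png",np.hstack([cv2.resize(c,(400,400),interpolation=cv2.INTER_CUBIC),cv2.resize(a,(400,400),interpolation=cv2.INTER_CUBIC)]))
E
```

```text
t: 49.45
tool_pos: [0.4684, 0.4092, 0.351]
tool_rot: [2.703, 1.601, -0.006]
contact_force: [0.7, 0.8, -1.5]
opening: 0.0511
t 49.45 pos [0.4684 0.4092 0.351 ] x [ 0.48   0.877 -0.003] z [-0.003 -0.002 -1.   ] yawx 61.3 q [ 0.599  0.005  1.465 -0.     1.675  1.099] F [ 0.7  0.8 -1.5] open 0.0511
('red', 515, [184, 467], 4, 99, 94, 34, 21.4)
('green', 336, [550, 303], 684, 101, 53, 26, 87.3)
('green', 314, [520, 314], 638, 100, 52, 25, 88.7)
('yellow', 6320, [329, 209], 457, 384, 125, 124, -85.7)
5 [345.  167.2] [0.5047 0.4402]
7 [329. 172.] [0.4884 0.4437]
1 [349. 169.] [0.5073 0.4367]
```

View pics/f.png

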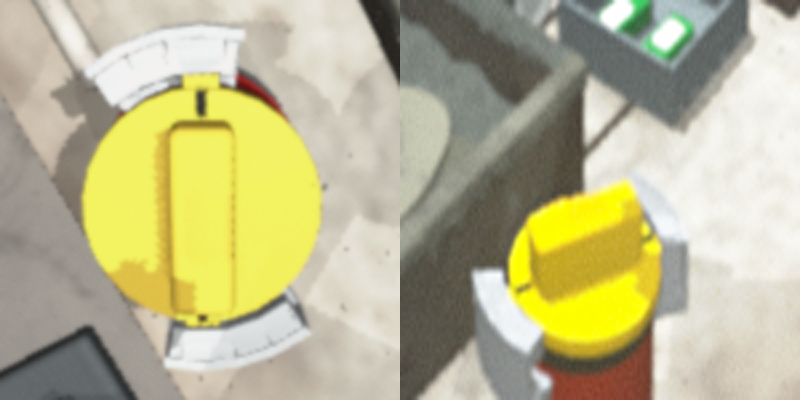

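```bash
python3 -c "
from station import finish_job;print(finish_job())"
```

```text
the job is handed in; nothing more can be done
None
```

The job is done and handed in at about 49.5 s of the 208 s allowed. I opened the can, dropped both spent packs in, set both good packs in the grey tray, and put the cap back on and locked it. Only two packs of each kind were there.

- **Cap:** I pressed it about 9 mm and turned it clockwise to its stop, where the twist resistance rose to about 0.8 N·m, and it sprang back to its locked height. An upward pull of about 10 N moved it less than 1 mm. It sits about 2° past aligned, inside the 0–3° allowed, and the last picture shows it seated under both brackets.
- **Spent packs:** after the second drop, the wrist view showed one pack lying on top in the can and neither red pack left on the bench. I did not look inside again after closing the cap.
- **Good packs:** both were still in the tray in the last picture. One had been knocked about 4 cm aside partway through, so I measured it again before picking it up.
- **Taper and marker:** I never approached them. The taper still stood in its place in the last view that showed it. I did not measure their final positions.

No check failed. The arm's position readings lagged by 2–4 mm just after moves, so I let it settle before the tighter steps.

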